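# Serve the muffin with the tongs

## Task

Pick up the serving tongs, close their jaws round the muffin on the wooden board and lift it out; food is never touched with the gripper itself. Carry it over the empty plate and finish while still holding it there in the tongs, upright and still, over the middle of the plate and well clear above it, without setting anything down. Leave the other pastries, the plate and everything else on the table where they are.

Things in the scene. Friction and masses are not known exactly. Their poses are not given: they have to be found in the camera images.
- tongs: Hinged steel spring tongs, 260 mm long, 100 g, lying on their side on the dark tray so that they open level. Origin: the hinge pin, at their underside (on the tray's top); x runs from the pin to the jaws, y across (the way they open), z up. A spring holds them open at rest; squeezing the handles closes the jaws, letting off opens them.
- tongs_left: The arm of the tongs on their +y side, an upright strip 3 mm thick; its handle part, 60 to 155 mm from the pin, is 24 mm high. At rest each handle splays outward by 0.09 rad. Same origin and axes as tongs.
- tongs_right: The arm on their -y side, the mirror image, hinged at the pin. Same origin as tongs, its axes turn with it. The tongs' centre of mass is about 115 mm from the pin.
- tongs_grip (a point): Place to grip from above, across both handles: on the middle line 108 mm from the pin, 12 mm above the underside. There the tongs are 51 mm wide over the outside at rest; about 33 mm when the jaws close on the muffin. The squeeze takes about 5 N at first, 7 N there.
- tongs_jaws (a point): Middle between the two jaw scoops, 215 mm from the pin, 12 mm above the underside; a round thing is held centred here. Each scoop is 40 mm long, 20 mm high (2 to 22 mm above the underside), hollow inward. At rest the gap between them is 87 mm at their middle and 71 mm at their ends; 96 mm over the outside.
- tongtray: Flat dark steel tray under the tongs, 280 x 130 mm, 8 mm thick, fixed. Origin at the centre of its underside on the table, x along its length.
- muffin: Small round muffin, 67 mm high, about 60 g, standing on the wooden board: a pale pleated paper case, 45 mm across at the bottom and 50 mm at 42 mm height, under a brown domed crown 59 mm across that overhangs the case. Origin at the centre of its underside, z up its axis.
- board: Wooden serving board, 180 (x) x 300 (y) mm, 18 mm thick, fixed. The three pastries stand in a row along its y axis, 95 mm apart centre to centre. Origin at the centre of its underside on the table.
- plate: Empty round white ceramic plate, 160 mm across, 18 mm high, loose on the table. Origin at the centre of its underside.
- doughnut: Brown doughnut, a flat ring 69 mm across and 25 mm high, on the board beside the muffin or at a row's end; to be left alone. Origin under its centre.
- brownie: Square dark brownie, 55 x 55 x 28 mm, on the board; to be left alone. Origin at the centre of its underside.
- jam_jar: Closed glass jar, 60 mm across, 85 mm high, at the back; to be left alone. Origin at the centre of its underside.
- honey_jar: Closed glass jar, 54 mm across, 65 mm high, at the back; to be left alone. Origin at the centre of its underside.
- cupping_bowl: White tasting bowl, 84 mm across, 55 mm high, near the robot; to be left alone. Origin at the centre of its underside.
- cupping_spoon: Steel tasting spoon, 150 mm long, lying on the table near the robot; to be left alone. Origin on its underside.
There are look-alikes about, which are no part of the job. Leave any blue look-alike of the muffin alone.

How it is judged:
By the outcome, as a careful person would: the job done as asked, in the order asked, and still so for the second after the job is handed in, while the arm keeps its last pose, push and grip.
It also fails if it takes over 43 s, if anything falls off the work surface, if the arm or the gripper's body presses on something with over 40 N, if the wrist force passes 120 N, or if a joint passes its speed limit or range.

## Robot

A 6-joint arm with a two-finger parallel gripper is mounted at the origin on the work surface. World frame = base frame: x ahead of the robot, y to its left, z up, the work surface at z = 0. Lengths are in m, angles in rad, forces in N, time in s.
With the tool pointing down it reaches from about 0.35 to 0.775 m from the base axis. Payload 7.3 kg.
Tool frame: the origin (TCP) lies at the very end of the fingers, on their centre line; the grasp point (between the pads) lies grip_point_offset behind it (grip_point_offset is the distance from the TCP to the grasp point, in m); z points along the fingers, y is the direction in which the jaws open and shut (so a half turn about z gives the same grasp; the last joint's range is limited). The gripper opens to 92 mm and grips with 3 to 60 N. Pads are 19 mm wide; open, the fingers measure 130 mm over their backs; the gripper's body (75 mm by 190 mm) begins 47 mm behind the grasp point.
Start: joints at [1.176, 0.342, 1.524, -0, 1.275, -0.146], TCP at [0.129, 0.509, 0.205] pointing down, gripper open.
Joint ranges: [-2.53, 2.53], [-0.77, 2.02], [0.04, 2.7], [-1, 4.14], [0.28, 2.66], [-3.11, 3.11]. Speed limits (rad/s): [2.57, 2.57, 3.14, 3.14, 3.14, 3.14].

## Interface

Orientations are given as [roll, pitch, yaw] about the fixed x, y, z axes, in that order (R = Rz(yaw) Ry(pitch) Rx(roll)).
In Python, from cell import * gives the robot as it stands.
- The arm moves only by the shell command python3 -m inch 'ROWS' [OPENING] [FORCE]. ROWS is JSON, a list that holds one entry, the list of rows, each a list of 4 numbers: the shift along the tool's x, y, z in mm, then the turn about the tool's z in rad. In form: [[[x, y, z, roll], ...]]. A call has 1 to 10 rows; each row shifts and turns the commanded pose from where the row before left it, along the tool's axes as they then stand; what a row does not reach is not made up. A row lasts 1/8 s, in which the tool goes at most 62.5 mm and 10.7 degrees, less where a joint would pass 70% of its speed; a pose out of reach is approached as far as the arm can. A call with a gripper value outside its range is refused whole. OPENING is the closure, from -1 (fully open) to 1 (shut), set as the call begins (- or left out, the last holds). The fingers move at their own pace and stop on an object; FORCE is the grip in N (left out, the last holds). Time passes only in rows, so rows that do not move let the fingers close. It gives the time, the measured TCP pose, the force and the opening at its end, in the units of the state.
- observe(): the state, without advancing time (a new reading comes with each control period).
- read_camera(name): name is "scene" or "top" or "wrist"; returns a dict with "img" (420x560x3 uint8, blue, green, red), "fx", "fy", "cx", "cy" (pixels), "k1" (the pictures are not rectified: a ray, as slopes to the right and down, at radius r is drawn at 1 + k1 r^2 times it, then the intrinsics apply), "eye" and "rotation" of the camera in the world; the wrist camera has in their place "T_tool_cam" (4x4, takes a point from camera to tool coordinates, whose origin is the TCP and whose axes are the flange's). Camera axes: x right, y down, z forward; pixel columns grow to the right and rows downward; lengths in m; the calibration is good to about 2 mm. A picture is of the moment at which its call begins: read the wrist's pose just before it. There is no depth.
- hand_in(): hands the job in, once; it reports no verdict.
Trained networks look in the newest picture that a camera, given by its name, has taken for a name from the list of things; names that differ only in an ending like _2 or _b are one class to them, and where a whole thing is asked for, a point or a joint stands for the part that bears it (a point fixed in the world has none). Each returns a list of dicts, best first, with "conf" (0 to 1); they miss things now and then, are a little off and sometimes report something else, mostly with a low value. They report only what shows in the picture. A call takes as long as a camera call. They do not tell look-alikes from the thing itself.
- boxes_of(camera, label): "at" ([row, column] in pixels, amid what is visible of it).
- place_of(camera, label): "at" ([row, column] in pixels: a listed point, or the origin of a listed thing).
The state is a dict: "time": time; "qpos": joint angles; "qvel": joint speeds; "joint_efforts": joint torques, N m; "tool_pos": TCP position; "tool_rot": TCP orientation; "contact_force": force on the tool from outside, world axes, zero at the start; "torque": the same for the moment, N m; "opening": finger opening in m.
Only numpy, scipy, OpenCV 4.12 (cv2) and the standard library are available. Lean on these libraries where they do the work, as an engineer would, in place of code of your own. Each camera call takes 0.05 s, during which the arm holds its last target. There are 200 camera calls.

## Working session

There is one attempt and no reset: what is moved stays moved. The work goes in short steps, Python scripts to look and compute and a shell command to move; the robot and the scene stay as the last step left them, time stands still between calls to the robot, and variables do not carry over. Pictures are saved under pics/ and viewed, about 8 in all and at most 12, crops included, and the job is handed in when it is done.

```bash
mkdir -p pics; ls; cat > h.py <<'E'
from cell import *
import numpy as np, cv2
from scipy.spatial.transform import Rotation as R
def cam(name):
    s=observe(); c=read_camera(name)
    if name=="wrist":
        Rt=rot(s); T=np.array(c["T_tool_cam"]); c["eye"]=np.array(s["tool_pos"])+Rt@T[:3,3]; c["rotation"]=Rt@T[:3,:3]
    return c
def rot(s):
    r=np.array(s["tool_rot"]); return r if r.shape==(3,3) else R.from_euler('xyz',r).as_matrix()
def w(c,at,z):
    K=np.array([[c["fx"],0,c["cx"]],[0,c["fy"],c["cy"]],[0,0,1]])
    p=cv2.undistortPoints(np.array([[[at[1],at[0]]]],float),K,np.array([c["k1"],0,0,0]))[0,0]
    d=np.array(c["rotation"])@np.array([p[0],p[1],1]); e=np.array(c["eye"])
    return e+d*(z-e[2])/d[2]
E
python3 - <<'E'
from h import *
print(observe()); 
try: print(grip_point_offset)
except Exception as e: print(e)
H={"tongs":.008,"tongs_grip":.02,"tongs_jaws":.02,"tongtray":0,"muffin":.018,"board":0,"plate":0,"doughnut":.018,"brownie":.018,"jam_jar":0,"honey_jar":0,"cupping_bowl":0}
for n in ("top","scene"):
    c=cam(n); cv2.imwrite(f"pics/{n}0.png",c["img"])
    print(n,c["eye"])
    for k,z in H.items():
        for d in place_of(n,k)[:3]: print(k,round(d["conf"],2),np.round(d["at"]),w(c,d["at"],z).round(3))
E
```

```text
pics
{'time': 0.0, 'qpos': array([ 1.17596800e+00,  3.42740154e-01,  1.52503191e+00, -2.69868491e-05,
        1.27539863e+00, -1.46039138e-01]), 'qvel': array([ 0.00061313, -0.00013431, -0.00180486,  0.00063737,  0.00011874,
       -0.0001502 ]), 'joint_efforts': array([ 1.20613977e-04, -4.31247103e+01, -2.44214165e+01,  7.18348590e-02,
        5.60313673e-02, -1.62946899e-04]), 'tool_pos': array([0.12910313, 0.5084145 , 0.20423075]), 'tool_rot': array([-3.14002766e+00, -2.04106542e-04,  2.89281119e+00]), 'contact_force': array([ 0.07675061,  0.92052624, -0.56849261]), 'torque': array([ 0.01609423,  0.03212099, -0.03107055]), 'opening': 0.09181441978139175}
0.0188
top [ 0.48977122 -0.01215131  0.96003255]Traceback (most recent call last):
  File "<stdin>", line 10, in <module>
  File "h.py", line 15, in w
    return e+d*(z-e[2])/d[2]
                        ~^^^
IndexError: invalid index to scalar variable.
```

View pics/top0.png

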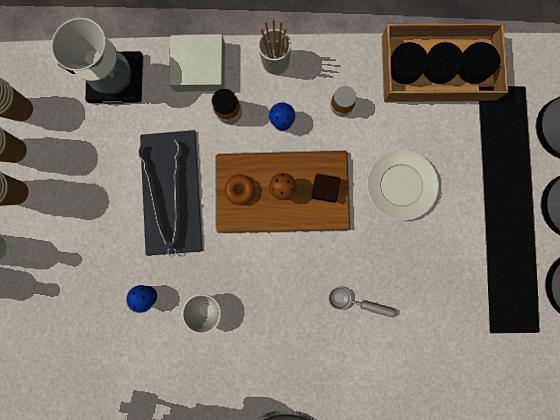

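The top view shows the tongs on the tray, with the pin near row 248, col 173 and the jaws near row 148. The muffin is at (185,283) between the doughnut and the brownie, the plate is at (185,403), and there are blue look-alikes at (116,282) and (298,141). The camera rotation appears to be given as roll, pitch and yaw, so I'll fix the helper.

```bash
sed -i 's/    d=np.array(c\["rotation"\])@/    M=np.array(c["rotation"]); M=M if M.shape==(3,3) else R.from_euler("xyz",M).as_matrix()\n    d=M@/' h.py
python3 - <<'E'
from h import *
H={"tongs":.008,"tongs_grip":.02,"tongs_jaws":.02,"tongtray":0,"muffin":.018,"board":0,"plate":0,"doughnut":.018,"brownie":.018,"jam_jar":0,"honey_jar":0,"cupping_bowl":0}
for n in ("top","scene"):
    c=cam(n); cv2.imwrite(f"pics/{n}0.png",c["img"])
    print(n,c["eye"],c["rotation"])
    for k,z in H.items():
        for d in place_of(n,k)[:3]: print(k,round(d["conf"],2),np.round(d["at"]),w(c,d["at"],z).round(3))
E
```

```text
top [ 0.48977122 -0.01215131  0.96003255] [-3.04920405  0.02361283 -1.57461   ]
tongs 0.69 [242. 172.] [0.484 0.252 0.008]
tongs_grip 0.86 [194. 164.] [0.592 0.271 0.02 ]
tongs_jaws 0.25 [109. 229.] [0.787 0.124 0.02 ]
tongtray 0.82 [195. 171.] [0.591 0.26  0.   ]
tongtray 0.19 [110. 231.] [0.789 0.124 0.   ]
muffin 0.96 [294. 148.] [0.369 0.303 0.018]
muffin 0.95 [121. 281.] [0.757 0.006 0.018]
muffin 0.84 [188. 280.] [0.605 0.008 0.018]
board 0.87 [193. 280.] [0.594 0.009 0.   ]
plate 0.9 [184. 399.] [ 0.612 -0.26   0.   ]
plate 0.49 [106. 339.] [ 0.797 -0.127  0.   ]
doughnut 0.94 [189. 240.] [0.602 0.1   0.018]
brownie 0.57 [191. 325.] [ 0.596 -0.091  0.018]
jam_jar 0.91 [113. 227.] [0.783 0.132 0.   ]
honey_jar 0.79 [104. 341.] [ 0.802 -0.132  0.   ]
cupping_bowl 0.62 [311. 207.] [0.331 0.173 0.   ]
scene [ 1.06067173 -0.26160568  0.94254603] [-2.56195393e+00  1.82912337e-03  1.06873649e+00]
tongs 0.66 [166. 348.] [0.485 0.25  0.008]
tongs_grip 0.63 [185. 375.] [0.581 0.272 0.02 ]
tongs_jaws 0.63 [214. 407.] [0.695 0.288 0.02 ]
tongtray 0.63 [194. 373.] [0.592 0.262 0.   ]
muffin 0.92 [130. 340.] [0.37  0.299 0.018]
muffin 0.77 [230. 292.] [0.595 0.012 0.018]
muffin 0.6 [288. 325.] [0.764 0.003 0.018]
board 0.79 [233. 293.] [0.595 0.015 0.   ]
plate 0.64 [288. 193.] [ 0.609 -0.261  0.   ]
plate 0.23 [236. 291.] [0.599 0.008 0.   ]
doughnut 0.6 [219. 320.] [0.602 0.09  0.018]
brownie 0.92 [252. 259.] [ 0.609 -0.086  0.018]
jam_jar 0.65 [274. 372.] [0.784 0.124 0.   ]
honey_jar 0.92 [332. 282.] [ 0.801 -0.129  0.   ]
cupping_bowl 0.55 [141. 295.] [0.328 0.171 0.   ]
```

View pics/scene0.png

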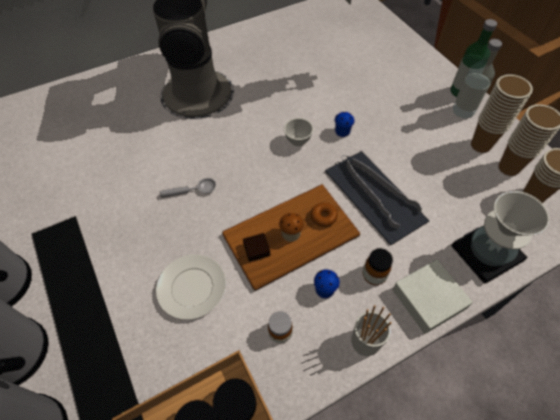

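```bash
python3 -m inch '[[[-50,-12,0,0],[-50,-12,0,0],[-50,-12,0,0],[-50,-12,0,0],[-50,-12,0,0],[-50,-12,0,0],[-50,-12,0,0],[-50,-12,0,0],[-50,-12,0,0],[-50,-11,0,0]]]' -1 && python3 -m inch '[[[0,0,0,-0.14],[0,0,0,-0.14],[0,0,0,-0.14],[0,0,0,0]]]'
python3 - <<'E'
from h import *
c=cam("wrist"); cv2.imwrite("pics/w1.png",c["img"]); s=observe()
print(s["tool_pos"],s["tool_rot"],c["eye"])
for k,z in {"tongs":.008,"tongs_grip":.02,"tongs_jaws":.02}.items():
    for d in place_of("wrist",k)[:2]: print(k,round(d["conf"],2),np.round(d["at"]),w(c,d["at"],z).round(4))
E
```

```text
time: 2.65
tool_pos: [0.586, 0.2694, 0.2049]
tool_rot: [3.141, 0.0, 2.893]
contact_force: [-0.0, 0.8, 1.0]
opening: 0.0922
time: 3.15
tool_pos: [0.5846, 0.2703, 0.2048]
tool_rot: [3.142, -0.0, -2.972]
contact_force: [-0.5, -0.4, -0.6]
opening: 0.0913
[0.58454846 0.27039425 0.2048451 ] [ 3.14152706e+00 -9.76714806e-05 -2.97327322e+00] [0.52175    0.25999311 0.38515595]
tongs 0.83 [ 90. 284.] [0.4819 0.2569 0.008 ]
```

View pics/w1.png

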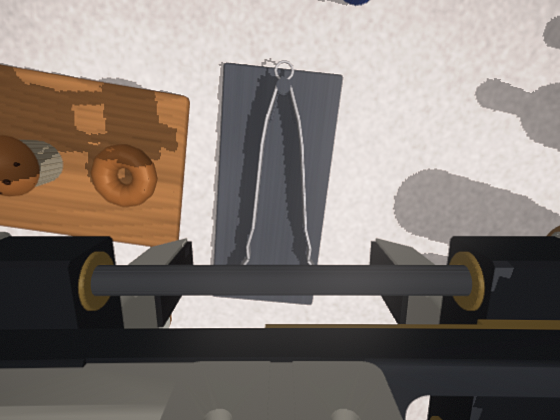

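The wrist view shows the pin at (85,284), with both arms running down evenly to (262,247) and (262,310). The muffin and doughnut are at left. I'll compute the middle line.

```bash
python3 - <<'E'
from h import *
s=observe(); c=cam("wrist")
g=cv2.cvtColor(c["img"],cv2.COLOR_BGR2GRAY)
for r in (125,140,155,170,185,200,215,230,245):
    x=g[r,236:330].astype(float); m=np.where(x>x.mean()+1.5*x.std())[0]+236
    L=[m[m<281],m[m>281]]
    if all(len(a) for a in L):
        P=[w(c,(r,a.mean()),.031) for a in L]; print(r,L[0].mean(),L[1].mean(),(P[0]+P[1])[:2].round(4)/2,np.linalg.norm(P[0]-P[1]).round(4))
print(w(c,(85,284),.03),w(c,(85,284),.008))
E
```

```text
125 265.0 299.0 [0.51915 0.26095] 0.0358
140 262.0 301.0 [0.53445 0.26305] 0.0416
155 260.0 302.5 [0.5501  0.26545] 0.0458
170 259.0 303.0 [0.56605 0.2679 ] 0.048
185 257.0 316.0 [0.58135 0.2767 ] 0.0651
200 255.5 319.8333333333333 [0.5978 0.2809] 0.0718
215 254.5 321.0 [0.6149 0.284 ] 0.0751
230 252.0 321.5 [0.63255 0.28595] 0.0794
[0.47984594 0.25628473 0.03      ] [0.47725635 0.25604767 0.008     ]
```

```bash
python3 -m inch '[[[-4.5,0.3,40,0.017],[0,0,50,0],[0,0,50,0],[0,0,35,0],[0,0,10,0],[0,0,9,0],[0,0,0,0]]]' && python3 -m inch '[[[0,0,0,0],[0,0,0,0],[0,0,0,0],[0,0,0,0]]]' -0.05 20
```

```text
time: 4.28
tool_pos: [0.5895, 0.2717, 0.0117]
tool_rot: [3.141, 0.001, -2.987]
contact_force: [-0.3, -0.2, 1.2]
opening: 0.0918
time: 4.78
tool_pos: [0.589, 0.2715, 0.0111]
tool_rot: [3.141, 0.0, -2.987]
contact_force: [0.6, -0.1, 0.4]
opening: 0.0565
```

```bash
python3 -m inch '[[[0,0,0,0],[0,0,0,0],[0,0,0,0],[0,0,0,0]]]'
```

```text
time: 5.28
tool_pos: [0.5889, 0.2715, 0.0109]
tool_rot: [3.142, -0.0, -2.987]
contact_force: [-0.0, -0.2, -0.3]
opening: 0.0482
```

```bash
python3 -m inch '[[[0,0,-5,0],[0,0,-15,0],[0,0,-30,0],[0,0,-30,0],[0,0,-30,0],[0,0,0,0],[0,0,0,0]]]'
python3 - <<'E'
from h import *
c=cam("wrist"); cv2.imwrite("pics/w2.png",c["img"]); s=observe()
t=cam("top"); 
print(s["tool_pos"],s["tool_rot"])
for k,z in {"tongs":.11,"tongs_grip":.12,"tongs_jaws":.12}.items():
    for n,cc in (("wrist",c),("top",t)):
        for d in place_of(n,k)[:2]: print(n,k,round(d["conf"],2),np.round(d["at"]),w(cc,d["at"],z).round(4))
i=t["img"][90:270,100:340]
cv2.imwrite("pics/w2.png",np.hstack([c["img"][:,:400],cv2.resize(i,(400,300))[:, :] if 0 else cv2.copyMakeBorder(cv2.resize(i,(400,300)),0,120,0,0,0)]))
E
```

```text
time: 6.15
tool_pos: [0.5886, 0.2713, 0.1208]
tool_rot: [3.142, -0.0, -2.987]
contact_force: [0.2, 0.5, -0.4]
opening: 0.0482
[0.58829678 0.27125862 0.12007501] [-3.14139737e+00 -1.64584596e-03 -2.98737762e+00]
wrist tongs 0.68 [ 77. 282.] [0.4991 0.2585 0.11  ]
top tongs 0.67 [245. 171.] [0.4785 0.2267 0.11  ]
top tongs_grip 0.87 [194. 166.] [0.5803 0.2372 0.12  ]
```

View pics/w2.png

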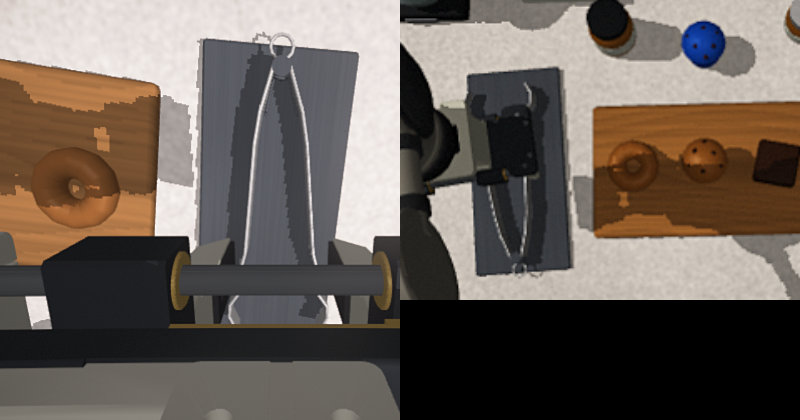

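The wrist view shows the tongs still on the tray: the pin ring at (45,282) sits at the tray edge, as before. So the 48 mm opening did not hold them. I'll go down again and squeeze a bit more, checking the arm separation.

```bash
python3 -m inch '[[[0,0,0,0],[0,0,40,0],[0,0,40,0],[0,0,20,0],[0,0,10,0],[0,0,0,0],[0,0,0,0]]]' -0.5
python3 - <<'E'
from h import *
c=cam("wrist"); cv2.imwrite("pics/a.png",c["img"]); print(observe()["tool_pos"])
E
python3 -m inch '[[[0,0,0,0],[0,0,0,0],[0,0,0,0],[0,0,0,0],[0,0,0,0]]]' 0.02
python3 - <<'E'
from h import *
c=cam("wrist"); cv2.imwrite("pics/b.png",c["img"])
a=cv2.imread("pics/a.png"); cv2.imwrite("pics/ab.png",np.hstack([a[:330,90:480],c["img"][:330,90:480]]))
E
```

```text
time: 7.42
tool_pos: [0.5897, 0.2718, 0.0121]
tool_rot: [3.141, 0.002, -2.987]
contact_force: [-0.2, 0.4, 0.8]
opening: 0.0689
[0.58975672 0.27175608 0.0122357 ]
time: 8.1
tool_pos: [0.589, 0.2715, 0.0109]
tool_rot: [3.142, 0.0, -2.987]
contact_force: [-0.3, -1.0, 0.7]
opening: 0.0452
```

View pics/ab.png

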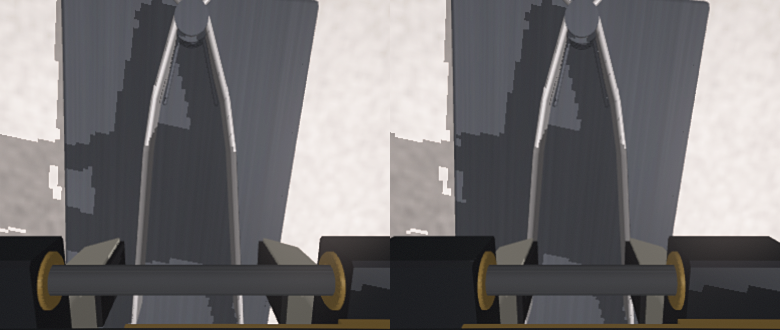

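```bash
python3 -m inch '[[[0,0,0,0],[0,0,0,0],[0,0,-4,0],[0,0,-16,0],[0,0,-20,0],[0,0,0,0],[0,0,0,0]]]' 0.06
python3 - <<'E'
from h import *
c=cam("wrist"); cv2.imwrite("pics/c.png",c["img"]); b=cv2.imread("pics/b.png")
cv2.imwrite("pics/bc.png",np.hstack([b[:330,90:480],c["img"][:330,90:480]]))
E
```

```text
time: 9.02
tool_pos: [0.5888, 0.2714, 0.0509]
tool_rot: [3.142, -0.0, -2.987]
contact_force: [0.0, -0.1, -0.7]
opening: 0.043
```

View pics/bc.png

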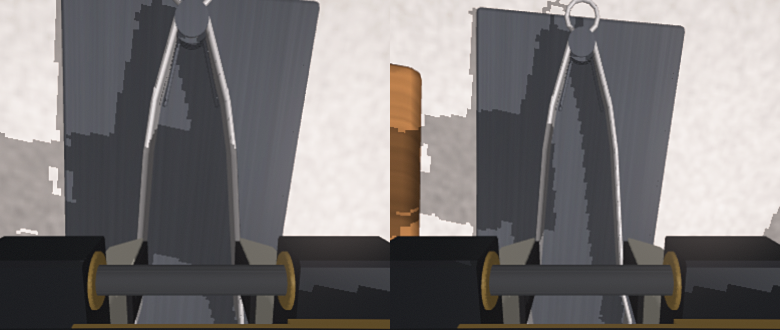

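```bash
python3 - <<'E'
from h import *
s=observe(); c=cam("wrist"); cv2.imwrite("pics/d.png",c["img"]); print(s["opening"],s["tool_pos"],c["eye"])
Mt=c["rotation"].T
def proj(p):
    d=Mt@(np.array(p)-c["eye"]); x=d[:2]/d[2]; x=x*(1+c["k1"]*(x@x)); return np.round([c["fy"]*x[1]+c["cy"],c["fx"]*x[0]+c["cx"]])
u=np.array([np.cos(.153),np.sin(.153),0]); v=np.array([-u[1],u[0],0]); T=np.array(s["tool_pos"])
for off in (0,.04):  # tongs on tray vs lifted 40mm
    pin=T-.108*u; pin[2]=.008+off; print("pin",off,proj(pin),proj(pin+[0,0,.024]))
    for d in (60,80,108): 
        q=T+(d/1000-.108)*u; q[2]=.032+off; h=.0255*d/108
        print(d,proj(q+h*v),proj(q-h*v))
print("pad",proj(T+.0215*v),proj(T-.0215*v))
cv2.imwrite("pics/d2.png",cv2.resize(c["img"][0:330,150:410],None,fx=2.3,fy=1.8))
E
```

```text
0.04305462909706064 [0.58851769 0.27134879 0.0504412 ] [0.52565401 0.26204799 0.23086968]
pin 0 [ 54. 280.] [ 45. 280.]
60 [154. 304.] [154. 257.]
80 [187. 311.] [187. 250.]
108 [230. 320.] [230. 240.]
pin 0.04 [ 37. 280.] [ 22. 280.]
60 [161. 309.] [161. 251.]
80 [201. 318.] [201. 242.]
108 [253. 329.] [253. 231.]
pad [240. 317.] [240. 243.]
```

View pics/d2.png

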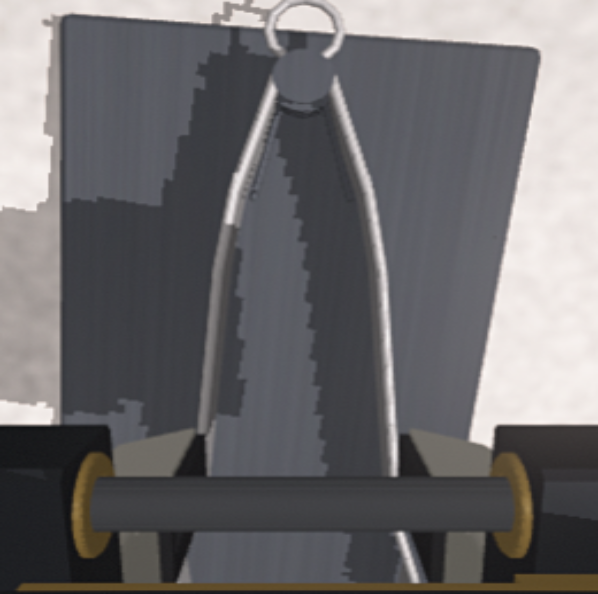

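The tongs are still on the tray: the pin cap is at row 42, where the model gives 45 on the tray and 22 if lifted. The fingertips look about 6 mm further apart than the reported opening, so the squeeze was barely touching. I'll go slightly lower and close further.

```bash
python3 -m inch '[[[0,0,0,0],[0,0,25,0],[0,0,14,0],[0,0,2.2,0],[0,0,0,0],[0,0,0,0]]]' -0.2
python3 -m inch '[[[0,0,0,0],[0,0,0,0],[0,0,0,0],[0,0,0,0],[0,0,0,0]]]' 0.14
python3 - <<'E'
from h import *
c=cam("wrist"); cv2.imwrite("pics/e.png",c["img"])
E
python3 -m inch '[[[0,0,-4,0],[0,0,-12,0],[0,0,-20,0],[0,0,0,0],[0,0,0,0]]]'
python3 - <<'E'
from h import *
c=cam("wrist"); cv2.imwrite("pics/f.png",c["img"]); b=cv2.imread("pics/e.png")
cv2.imwrite("pics/ef.png",np.hstack([b[:330,90:480],c["img"][:330,90:480]]))
E
```

```text
time: 9.88
tool_pos: [0.5884, 0.2713, 0.0103]
tool_rot: [-3.141, -0.001, -2.987]
contact_force: [-5.0, -1.4, 7.1]
opening: 0.0552
time: 10.5
tool_pos: [0.5895, 0.2724, 0.0103]
tool_rot: [3.14, 0.002, -2.987]
contact_force: [-0.3, 3.0, 5.1]
opening: 0.0393
time: 11.18
tool_pos: [0.5886, 0.2712, 0.0453]
tool_rot: [-3.141, -0.001, -2.987]
contact_force: [0.2, -0.3, -0.3]
opening: 0.0392
```

View pics/ef.png

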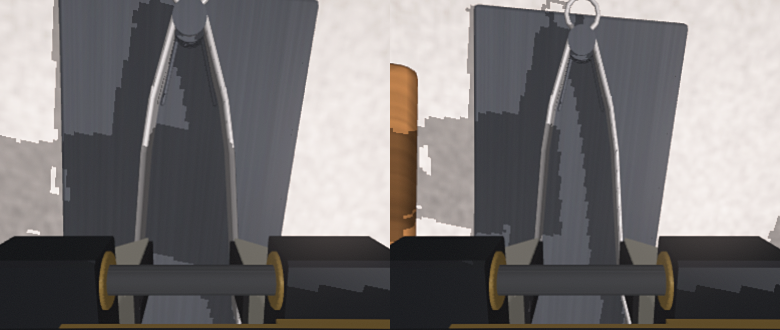

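The fingers' lowest visible corners move 1.96 px per mm of opening. That puts them about 20 mm nearer the camera than the TCP, and the arms are not squeezed at all. So the fingers may have been resting on the handle tops. I'll test this with the fingers wide open, going down in small steps and watching the force.

```bash
python3 -m inch '[[[0,0,0,0],[0,0,0,0],[0,0,0,0],[0,0,15,0],[0,0,15,0],[0,0,3,0],[0,0,0,0]]]' -0.6
python3 -m inch '[[[0,0,2,0],[0,0,0,0]]]'; python3 -m inch '[[[0,0,2,0],[0,0,0,0]]]'
```

```text
time: 12.1
tool_pos: [0.5887, 0.2714, 0.0121]
tool_rot: [-3.142, -0.001, -2.987]
contact_force: [-0.4, 0.6, 0.6]
opening: 0.0735
time: 12.35
tool_pos: [0.5891, 0.2715, 0.0109]
tool_rot: [3.141, 0.0, -2.987]
contact_force: [0.4, 0.0, -0.5]
opening: 0.0731
time: 12.6
tool_pos: [0.5889, 0.2715, 0.0087]
tool_rot: [3.141, -0.0, -2.987]
contact_force: [0.7, -0.0, 0.5]
opening: 0.0732
```

No contact at z = 0.0087, so the tips do go lower beside the handles. I'll continue down.

```bash
python3 -m inch '[[[0,0,3,0],[0,0,0,0]]]'; python3 -m inch '[[[0,0,3,0],[0,0,0,0]]]'; python3 -m inch '[[[0,0,3,0],[0,0,0,0]]]';
```

```text
time: 12.85
tool_pos: [0.5888, 0.2714, 0.0054]
tool_rot: [-3.142, -0.0, -2.987]
contact_force: [1.0, -0.5, 0.4]
opening: 0.0735
time: 13.1
tool_pos: [0.5887, 0.2714, 0.0024]
tool_rot: [-3.142, -0.001, -2.987]
contact_force: [0.2, 0.4, -0.1]
opening: 0.0733
time: 13.35
tool_pos: [0.5887, 0.2714, -0.0006]
tool_rot: [-3.142, -0.001, -2.987]
contact_force: [-0.4, 0.5, -0.1]
opening: 0.0732
```

```bash
python3 -m inch '[[[0,0,3,0],[0,0,0,0]]]'; python3 -m inch '[[[0,0,3,0],[0,0,0,0]]]'; python3 -m inch '[[[0,0,1.5,0],[0,0,0,0],[0,0,0,0],[0,0,0,0]]]' -0.05
```

```text
time: 13.6
tool_pos: [0.5888, 0.2714, -0.0036]
tool_rot: [-3.142, -0.0, -2.987]
contact_force: [0.3, 0.1, 0.5]
opening: 0.0731
time: 13.85
tool_pos: [0.5887, 0.2714, -0.0066]
tool_rot: [-3.142, -0.0, -2.987]
contact_force: [-0.7, 0.3, 0.8]
opening: 0.0736
time: 14.35
tool_pos: [0.5889, 0.2715, -0.0078]
tool_rot: [3.142, -0.0, -2.987]
contact_force: [0.2, -0.4, -1.2]
opening: 0.0482
```

```bash
python3 -m inch '[[[0,0,0,0],[0,0,-4,0],[0,0,-16,0],[0,0,-30,0],[0,0,-30,0],[0,0,0,0]]]' -0.03
python3 - <<'E'
from h import *
s=observe();c=cam("wrist"); t=cam("top")
print(s["contact_force"],s["tool_pos"])
for n,cc in (("wrist",c),("top",t)):
  for k in ("tongs","tongs_jaws"):
    for d in place_of(n,k)[:1]: print(n,k,d,w(cc,d["at"],.088))
cv2.imwrite("pics/g.png",np.hstack([c["img"][:400,90:480],cv2.copyMakeBorder(cv2.resize(t["img"][90:270,130:350],(400,327)),0,73,0,0,0)]))
E
```

```text
time: 15.1
tool_pos: [0.591, 0.2722, 0.0762]
tool_rot: [3.14, 0.007, -2.987]
contact_force: [0.6, -0.5, -1.9]
opening: 0.0472
[ 0.64506036 -0.49604585 -1.91902208] [0.59099619 0.27222278 0.07617167]
wrist tongs {'at': [29.6, 285.6], 'conf': 0.62} [0.48427237 0.25831491 0.088     ]
top tongs {'at': [245.9, 161.0], 'conf': 0.64} [0.47682289 0.25397627 0.088     ]
top tongs_jaws {'at': [144.3, 152.3], 'conf': 0.96} [0.69044068 0.27743407 0.088     ]
```

View pics/g.png

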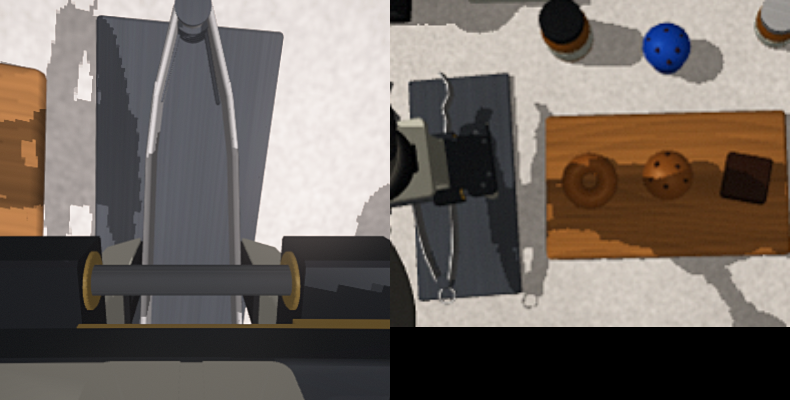

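The tongs are now lifted: their shadow has moved off to the side and there are about 1.9 N of weight on the wrist. Next I'll refine the muffin and plate positions from the top and scene cameras.

```bash
python3 - <<'E'
from h import *
for n in ("top","scene"):
    c=cam(n); cv2.imwrite(f"pics/{n}1.png",c["img"])
    for k,z in {"muffin":.018+.034,"doughnut":.03,"brownie":.032,"plate":.009}.items():
        for d in boxes_of(n,k)[:3]: print(n,k,round(d["conf"],2),d["at"],w(c,d["at"],z).round(4))
    hsv=cv2.cvtColor(c["img"],cv2.COLOR_BGR2HSV)
    r,q=(186,283) if n=="top" else (225,291)
    cv2.imwrite(f"pics/{n}m.png",cv2.resize(c["img"][r-30:r+30,q-40:q+40],None,fx=5,fy=5,interpolation=cv2.INTER_CUBIC))
a=cv2.imread("pics/topm.png");b=cv2.imread("pics/scenem.png");cv2.imwrite("pics/m.png",np.hstack([a,b]))
E
python3 -m inch '[[[0,0,-25,0.077],[0,0,-25,0.077],[20,-30,0,0],[30,-50,0,0],[35,-50,0,0],[35,-50,0,0],[35,-50,0,0],[16,-34,0,0],[0,0,0,0]]]' -0.045
```

```text
top muffin 0.72 [115.6, 278.7] [0.7599 0.0108 0.052 ]
top muffin 0.61 [297.5, 141.3] [0.3667 0.3056 0.052 ]
top muffin 0.6 [185.5, 280.7] [0.6053 0.007  0.052 ]
top doughnut 0.89 [185.0, 236.1] [0.6099 0.1063 0.03  ]
top brownie 0.63 [188.5, 326.5] [ 0.6005 -0.0933  0.032 ]
top brownie 0.6 [185.1, 236.6] [0.6094 0.1049 0.032 ]
top plate 0.89 [183.9, 400.5] [ 0.6126 -0.2619  0.009 ]
scene muffin 0.89 [226.4, 291.7] [0.6027 0.0062 0.052 ]
scene muffin 0.87 [123.1, 344.7] [0.3782 0.3039 0.052 ]
scene muffin 0.86 [286.4, 326.3] [ 0.7737 -0.0021  0.052 ]
scene doughnut 0.79 [219.2, 324.3] [0.6123 0.0941 0.03  ]
scene brownie 0.74 [251.0, 257.8] [ 0.6128 -0.0913  0.032 ]
scene plate 0.56 [286.7, 187.2] [ 0.6054 -0.2715  0.009 ]
time: 17.02
tool_pos: [0.4172, 0.0058, 0.1227]
tool_rot: [-3.141, 0.001, 3.138]
contact_force: [0.5, -0.3, -1.6]
opening: 0.0478
```

View pics/m.png

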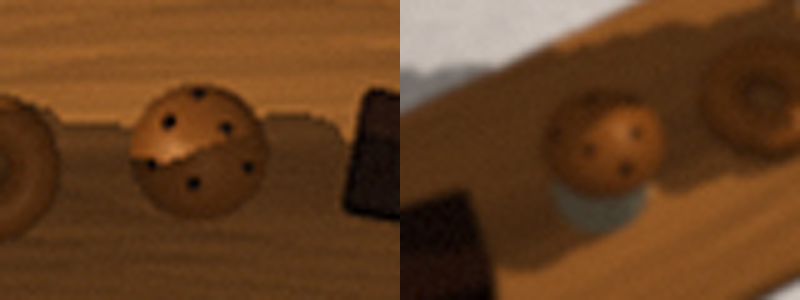

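The crown's centre shows at (186.2, 282.6) in the top view and (223.6, 292) in the scene view.

```bash
python3 - <<'E'
from h import *
s=observe(); t=cam("top"); sc=cam("scene"); print(s["tool_pos"],s["tool_rot"])
for z in (.06,.068): print(z,w(t,(186.2,282.6),z).round(4),w(sc,(223.6,292),z).round(4))
zu=s["tool_pos"][2]+.0158
for n,c in (("top",t),("scene",sc)):
  for k,z in (("tongs",zu),("tongs_jaws",zu+.012)):
    for d in place_of(n,k)[:1]: print(n,k,d,w(c,d["at"],z).round(4))
a=cv2.resize(t["img"][140:300,230:340],None,fx=3,fy=3); b=cv2.resize(sc["img"][110:270,235:355],None,fx=3,fy=3)
cv2.imwrite("pics/n.png",np.hstack([a,b]))
E
```

```text
[0.41723876 0.00575063 0.12267961] [-3.14131534e+00  6.34852526e-04  3.13826379e+00]
0.06 [0.6027 0.0028 0.06  ] [0.6003 0.0083 0.06  ]
0.068 [0.6017 0.0026 0.068 ] [0.6045 0.0058 0.068 ]
top tongs_jaws {'at': [240.5, 285.6], 'conf': 0.62} [ 0.4874 -0.004   0.1505]
scene tongs {'at': [162.5, 247.6], 'conf': 0.86} [ 0.4409 -0.0253  0.1385]
scene tongs_jaws {'at': [148.8, 263.4], 'conf': 0.74} [0.4304 0.0232 0.1505]
```

View pics/n.png

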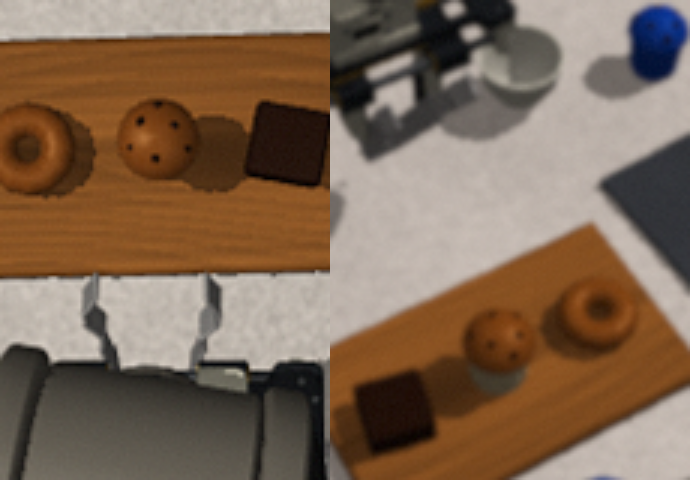

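```bash
python3 - <<'E'
from h import *
s=observe(); t=cam("top"); sc=cam("scene")
def proj(c,p):
    Mt=R.from_euler("xyz",c["rotation"]).as_matrix().T
    d=Mt@(np.array(p)-c["eye"]); x=d[:2]/d[2]; x=x*(1+c["k1"]*(x@x)); return np.array([c["fy"]*x[1]+c["cy"],c["fx"]*x[0]+c["cx"]])
T=s["tool_pos"]; zu=T[2]+.0158
for zt in (zu+.022,zu+.002):
  for dx,h in ((.127,.033),(.107,.044),(.087,.036)):
    for sg in (1,-1):
        p=[T[0]+dx,T[1]+sg*h,zt]; a=(proj(t,p)-[140,230])*3; b=(proj(sc,p)-[110,235])*3+[0,330]
        print(dx,sg,"top crop r,c",a.round(),"scene crop",b.round())
for zt in (.06,.1,.16): print(zt,w(t,(231.7,261.7),zt).round(3),w(t,(231.7,300),zt).round(3))
E
```

```text
0.127 1 top crop r,c [209.  95.] scene crop [200. 505.]
0.127 -1 top crop r,c [209. 199.] scene crop [234. 428.]
0.107 1 top crop r,c [241.  77.] scene crop [177. 505.]
0.107 -1 top crop r,c [241. 217.] scene crop [221. 403.]
0.087 1 top crop r,c [273.  90.] scene crop [163. 483.]
0.087 -1 top crop r,c [273. 205.] scene crop [199. 400.]
0.127 1 top crop r,c [212.  97.] scene crop [216. 505.]
0.127 -1 top crop r,c [211. 199.] scene crop [250. 429.]
0.107 1 top crop r,c [243.  80.] scene crop [193. 504.]
0.107 -1 top crop r,c [242. 216.] scene crop [237. 404.]
0.087 1 top crop r,c [274.  92.] scene crop [179. 483.]
0.087 -1 top crop r,c [273. 204.] scene crop [214. 401.]
0.06 [0.506 0.047 0.06 ] [ 0.506 -0.034  0.06 ]
0.1 [0.505 0.045 0.1  ] [ 0.505 -0.033  0.1  ]
0.16 [0.504 0.041 0.16 ] [ 0.504 -0.031  0.16 ]
```

The top view shows the jaw tips at crop row 275, where row 209 would be level. The tongs have drooped by about 45° in the light grip. I'll back off, press them level on the free table ahead of the board, re-grip about 7 mm further forward near their balance point, and then move gently.

```bash
python3 -m inch '[[[8,0,3,0],[14,0,8,0],[14,0,10,0],[14,0,10,0],[6,0,10,0],[0,0,10,0],[0,0,10,0],[0,0,10,0],[0,0,10,0],[0,0,10,0]]]'; python3 -m inch '[[[0,0,10,0],[0,0,10,0],[0,0,10,0],[0,0,8,0],[0,0,0,0]]]'
```

```text
time: 18.68
tool_pos: [0.3616, 0.0075, 0.0303]
tool_rot: [3.141, -0.001, -3.141]
contact_force: [0.9, -0.0, -0.9]
opening: 0.0478
time: 19.3
tool_pos: [0.3615, 0.0075, -0.0074]
tool_rot: [3.141, -0.001, -3.141]
contact_force: [-0.2, -0.3, -0.8]
opening: 0.048
```

```bash
python3 -m inch '[[[0,0,3,0],[0,0,3,0],[0,0,0,0]]]'; python3 -m inch '[[[0,0,0,0],[0,0,0,0]]]' -0.25
python3 - <<'E'
from h import *
s=observe(); t=cam("top"); c=cam("wrist"); print(s["tool_pos"],s["contact_force"],s["opening"])
for n,cc in (("top",t),("wrist",c)):
  for k,z in (("tongs",0),("tongs_jaws",.012)):
    for d in place_of(n,k)[:1]: print(n,k,d,w(cc,d["at"],z).round(4))
a=cv2.resize(t["img"][150:330,230:340],None,fx=2.5,fy=2.5); b=c["img"][:330,100:460]
cv2.imwrite("pics/o.png",np.hstack([a,cv2.copyMakeBorder(b,0,120,0,0,0)]))
E
```

```text
time: 19.68
tool_pos: [0.3624, 0.0074, -0.0126]
tool_rot: [-3.141, 0.001, -3.141]
contact_force: [0.3, 0.6, 0.2]
opening: 0.048
time: 19.92
tool_pos: [0.362, 0.0074, -0.0128]
tool_rot: [3.142, 0.0, -3.141]
contact_force: [0.3, 0.1, -0.3]
opening: 0.057
[ 0.36203157  0.00743736 -0.01276838] [ 0.30628053  0.09271565 -0.33658934] 0.05696523961118394
wrist tongs {'at': [66.0, 282.9], 'conf': 0.73} [0.27   0.0092 0.    ]
```

View pics/o.png

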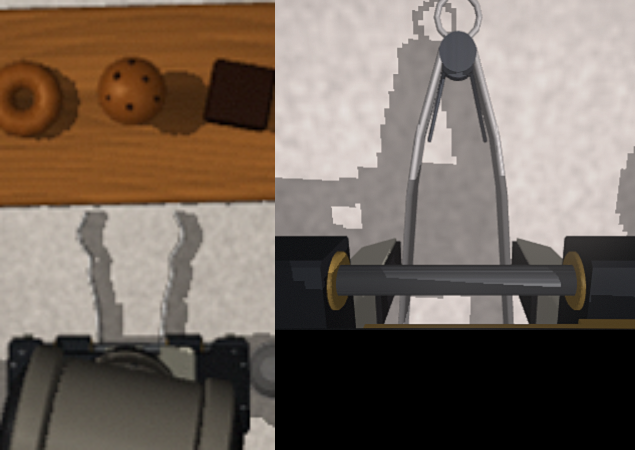

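The tongs now lie level on the table. The jaw tips are at about (235, 267) and (235, 304) in the top view, short of the board, and the pin cap is at about (52, 283) in the wrist view.

```bash
python3 - <<'E'
from h import *
s=observe(); t=cam("top"); c=cam("wrist"); 
for z in (.012,.022): print("tips",w(t,(235.2,266.8),z).round(4),w(t,(235.2,304),z).round(4))
for z in (.022,.026): print("pin",w(c,(52,283),z).round(4))
for r,a,b in ((180,412,502),(232,405,507)):
    P,Q=w(c,(r,a-175),.024),w(c,(r,b-175),.024); print("arms",P.round(4),Q.round(4))
E
```

```text
tips [0.4989 0.0393 0.012 ] [ 0.4986 -0.0436  0.012 ]
tips [0.4988 0.0387 0.022 ] [ 0.4985 -0.0433  0.022 ]
pin [0.2684 0.0091 0.022 ]
pin [0.2692 0.0091 0.026 ]
arms [ 0.3209 -0.0113  0.024 ] [0.3209 0.0288 0.024 ]
arms [ 0.3452 -0.0154  0.024 ] [0.3452 0.0319 0.024 ]
```

```bash
python3 -m inch '[[[0,0,0,0],[-10,0,0,0],[-10,0,1,0],[0,0,1,0],[0,0,0,0]]]' -0.35; python3 -m inch '[[[0,0,0,0],[0,0,0,0],[0,0,0,0],[0,0,0,0]]]' -0.07; python3 -m inch '[[[0,0,-2,0],[0,0,-4,0],[0,0,-6,0],[0,0,-7,0],[0,0,-7,0],[0,0,-6,0],[0,0,-3,0],[-5,0,0,0],[-7,0,0,0],[-3,0,0,0]]]'
python3 - <<'E'
from h import *
s=observe(); t=cam("top"); cv2.imwrite("pics/p.png",t["img"]); print(s["tool_pos"],s["contact_force"])
h=cv2.cvtColor(t["img"],cv2.COLOR_BGR2HSV)
for k in ("tongs_jaws",): print(place_of("top",k)[:1])
reg=h[195:240,255:315]; print(np.median(reg[:15],axis=(0,1)))
for r in range(205,246,2): print(r,''.join('%4d'%v for v in h[r,256:316:2,1]))
E
```

```text
time: 20.95
tool_pos: [0.3817, 0.0075, -0.015]
tool_rot: [3.141, -0.001, -3.141]
contact_force: [0.3, -0.3, -0.3]
opening: 0.0615
time: 21.45
tool_pos: [0.3819, 0.0075, -0.0148]
tool_rot: [3.141, -0.0, -3.141]
contact_force: [-0.2, 0.2, -1.4]
opening: 0.0491
time: 22.7
tool_pos: [0.3977, 0.0074, 0.02]
tool_rot: [3.142, 0.0, -3.141]
contact_force: [-0.6, -0.5, -0.4]
opening: 0.0493
[0.39768493 0.00739095 0.02004908] [-0.57881167 -0.48556811 -0.44954739]
[]
[ 14. 188. 127.]
205  182 186 182 186 184 182 188 184 186 186 186 186 188 185 192 189 185 184 187 188 190 184 188 187 187 186 187 184 187 189
207  187 185 184 184 192 193 193 185 188 188 192 188 187 188 188 192 185 191 189 188 192 188 186 191 188 188 191 191 190 182
209  191 187 188 184 184 185 188 196 184 188 189 186 187 188 188 188 188 186 188 187 187 190 183 189 186 192 188 186 184 182
211  186 189 189 187 185 189 190 190 183 185 185 186 188 190 184 189 189 184 182 188 186 188 189 183 194 188 188 188 183 185
213  191 192 189 187 187 186 190 189 186 188 183 188 189 188 188 188 188 187 185 190 189 187 185 191 186 185 192 187 185 18
[... 1301 characters left out ...]
 24  22  23  22  23  23  28  25  26  24  27  10  22  24  23  23  23  25  24
237   25  25  21  21  26  22  23  27  23  24  22  24  22  24  23  23  22  26  26  27  27  29  12  25  25  25  22  26  25  25
239   24  25  23  14  32  25  22  24  22  26  26  25  22  23  24  21  28  29  24  24  23  24  18  23  25  20  24  23  22  22
241   25  24  24  17  11  24  22  24  21  21  23  23  26  21  24  25  25  23  25  23  23  12  18  25  24  22  26  26  24  23
243   21  21  23  23   6  23  25  23  24  21  25  22  23  26  26  24  22  27  28  28  23   9  26  24  25  26  23  24  25  24
245   22  26  23  25  25   0  24  23  26  24  22  26  23  23  24  22  24  25  28  21  13  25  23  23  24  23  23  25  23  22
```

```bash
cat > tip.py <<'E'
from h import *
s=observe(); t=cam("top"); h=cv2.cvtColor(t["img"],cv2.COLOR_BGR2HSV)
print(s["tool_pos"],s["opening"])
for z in (.037,.057):
    a,b=w(t,(226.5,266),z),w(t,(226.5,296.5),z); print(z,a.round(4),b.round(4),((a+b)/2).round(4))
    print("mid",w(t,(237,262.5),z).round(4),w(t,(237,300.5),z).round(4))
print("muffin",w(t,(186.2,282.6),.068))
E
python3 tip.py
```

```text
[0.39741897 0.00742983 0.02001661] 0.048797080941943294
0.037 [0.5176 0.0396 0.037 ] [ 0.5173 -0.0266  0.037 ] [0.5174 0.0065 0.037 ]
mid [0.4948 0.0473 0.037 ] [ 0.4945 -0.0351  0.037 ]
0.057 [0.517  0.0385 0.057 ] [ 0.5167 -0.0263  0.057 ] [0.5168 0.0061 0.057 ]
mid [0.4947 0.046  0.057 ] [ 0.4944 -0.0346  0.057 ]
muffin [0.60171903 0.0026359  0.068     ]
```

Level and on target: the tips are at x = 0.517 (0.518 expected), with a 65 mm mouth. Now I'll move in slowly.

```bash
python3 -m inch '[[[-4,-1,0,0],[-8,-1,1,0],[-11,-1,1,0],[-12,0,0,0],[-12,0,0,0],[-11,0,0,0],[-8,0,0,0],[-4,0,0,0],[0,0,0,0]]]'
cat > seg.py <<'E'
from h import *
import sys
s=observe(); t=cam("top"); print(s["time"],s["tool_pos"],s["opening"],s["contact_force"].round(1))
h=cv2.cvtColor(t["img"],cv2.COLOR_BGR2HSV)
m=((h[...,1]<110)&(h[...,2]>60)).astype(np.uint8); 
print("steel px by row (inside board)")
for r in range(170,226,3):
    q=np.where(m[r,245:322])[0]+245; print(r,q.tolist() if len(q)<22 else len(q))
a=cv2.imread("pics/p.png"); 
def corr(r0,r1,c0,c1):
    T=a[r0:r1,c0:c1]; S=t["img"][r0-10:r1+10,c0-10:c1+10]; q=cv2.matchTemplate(S,T,cv2.TM_CCOEFF_NORMED); _,v,_,p=cv2.minMaxLoc(q); return round(v,3),p[1]-10,p[0]-10
print("shift r,c: muffin",corr(174,199,270,296),"dough",corr(174,204,226,254),"brownie",corr(174,204,312,342))
E
python3 seg.py
```

```text
time: 23.98
tool_pos: [0.4671, 0.0045, 0.0182]
tool_rot: [3.142, 0.0, -3.141]
contact_force: [0.4, 0.1, 0.0]
opening: 0.0494
23.975 [0.46714753 0.00448257 0.01817483] 0.04941900172136162 [0.4 0.1 0. ]
steel px by row (inside board)
170 []
173 []
176 []
179 []
182 []
185 []
188 []
191 []
194 [267, 297, 298]
197 [265, 266, 267, 298, 299]
200 [264, 265, 300, 301]
203 [263, 264, 300, 301]
206 [264, 265, 300, 301]
209 [265, 266, 298, 299, 300]
212 [267, 268, 269, 296, 297, 298]
215 [268, 269, 296, 297]
218 [268, 269, 296, 297]
221 [245, 246, 247, 249, 267, 268, 269, 296, 297]
224 [245, 246, 247, 248, 249, 254, 255, 256, 296, 297]
shift r,c: muffin (0.993, 0, 0) dough (0.993, 0, 0) brownie (0.962, 0, 0)
```

```bash
python3 -m inch '[[[-3,0,0,0],[-6,0,0,0],[-8,0,0,0],[-8,0,0,0],[-7,0,0,0],[-4,0,0,0],[0,0,0,0],[0,0,0,0]]]'; python3 seg.py
```

```text
time: 25.02
tool_pos: [0.5029, 0.0045, 0.0182]
tool_rot: [3.141, -0.0, -3.141]
contact_force: [0.8, 0.3, -1.3]
opening: 0.0492
25.025 [0.50285112 0.00449643 0.01819189] 0.0491933331391506 [ 0.8  0.3 -1.3]
steel px by row (inside board)
170 []
173 []
176 []
179 [266, 267, 297, 298, 299]
182 [264, 265, 266, 299, 300]
185 [263, 264, 300, 301]
188 [263, 264, 265, 300, 301]
191 [264, 265, 299, 300, 301]
194 [266, 267, 297, 298, 299]
197 [245, 246, 247, 248, 249, 268, 269, 296, 297]
200 [245, 246, 247, 248, 253, 254, 255, 256, 257, 258, 259, 260, 261, 262, 263, 264, 265, 266, 296, 297]
203 41
206 71
209 71
212 72
215 73
218 72
221 73
224 73
shift r,c: muffin (0.984, 0, 0) dough (0.76, 0, 0) brownie (0.935, 0, 0)
```

The jaws are centred on the muffin (row 186.5 against 186.2) and nothing has shifted. I'll close on it.

```bash
python3 -m inch '[[[0,0,0,0],[0,0,0,0],[0,0,0,0]]]' 0.2 12; python3 -m inch '[[[0,0,0,0],[0,0,0,0]]]' 0.5 20;  python3 -m inch '[[[0,0,0,0],[0,0,0,0],[0,0,0,0]]]' 0.8 35; python3 seg.py | grep -v "\[\]$" | head -9; python3 seg.py | tail -1
```

```text
time: 25.45
tool_pos: [0.5029, 0.0045, 0.0183]
tool_rot: [3.142, 0.0, -3.141]
contact_force: [-0.3, 0.1, 0.5]
opening: 0.0416
time: 25.7
tool_pos: [0.503, 0.0045, 0.0182]
tool_rot: [3.141, -0.0, -3.141]
contact_force: [-0.3, 0.3, -0.6]
opening: 0.0416
time: 26.08
tool_pos: [0.503, 0.0045, 0.0182]
tool_rot: [3.141, -0.0, -3.141]
contact_force: [-0.7, 0.4, 1.4]
opening: 0.0406
26.075 [0.5029925  0.00449862 0.01823627] 0.04061787035536689 [-0.7  0.4  1.4]
steel px by row (inside board)
179 [269, 270, 271, 294, 295]
182 [268, 269, 296, 297]
185 [267, 268, 297, 298]
188 [267, 268, 297, 298]
191 [267, 268, 269, 296, 297, 298]
194 [269, 270, 271, 294, 295, 296]
197 [245, 246, 247, 248, 249, 271, 272, 293, 294]
shift r,c: muffin (0.74, 0, 0) dough (0.761, 0, 0) brownie (0.941, 0, 0)
```

The fingers stopped early, at 40.6 mm, with the jaws only about 61 mm apart. That suggests they are pressing on the crown rather than the case, so I'll check the height numerically in the scene camera.

```bash
cat > asc.py <<'E'
from h import *
s=observe(); c=cam("scene"); im=c["img"]; h=cv2.cvtColor(im,cv2.COLOR_BGR2HSV)
def proj(p):
    Mt=R.from_euler("xyz",c["rotation"]).as_matrix().T
    d=Mt@(np.array(p)-c["eye"]); x=d[:2]/d[2]; x=x*(1+c["k1"]*(x@x)); return np.array([c["fy"]*x[1]+c["cy"],c["fx"]*x[0]+c["cx"]]).round(1)
T=s["tool_pos"]
for zu in (.033,.041):
  for sg,hh in ((1,.031),(-1,.031)):
    print("zu",zu,"side",sg,"mid bot/top",proj([.603,T[1]+sg*hh,zu+.002]),proj([.603,T[1]+sg*hh,zu+.022]),"tip bot/top",proj([.623,T[1]+sg*.024,zu+.002]),proj([.623,T[1]+sg*.024,zu+.022]))
print("crown lower rim z.06 front",proj([.603,.004,.06]))
print("      "+''.join(str(q%10) for q in range(262,326)))
for r in range(203,250): print(r,' ',''.join('#' if h[r,q,1]<70 else ('+' if h[r,q,1]<120 else ('o' if h[r,q,2]>110 else '.')) for q in range(262,326)))
E
python3 asc.py
```

```text
zu 0.033 side 1 mid bot/top [225.1 302.1] [220.8 302.4] tip bot/top [232.5 303.7] [228.3 304. ]
zu 0.033 side -1 mid bot/top [235.7 279.9] [231.6 279.8] tip bot/top [240.9 286.4] [236.8 286.4]
zu 0.041 side 1 mid bot/top [223.4 302.2] [219.1 302.5] tip bot/top [230.8 303.8] [226.6 304.1]
zu 0.041 side -1 mid bot/top [234.1 279.8] [229.9 279.7] tip bot/top [239.3 286.4] [235.1 286.4]
crown lower rim z.06 front [225.2 291. ]
      2345678901234567890123456789012345678901234567890123456789012345
203   ##################++++###++ooooooooooooooooooooooooooooooooooooo
204   #################+ooo.+###++oooooooooooooooooooooooooooooooooooo
205   ###############++ooooo.+###++ooooooooooooooooooooooooooooooooooo
206   #############++..oooooo.#####++ooooooooooooooooooooooooooooooooo
207   ############+....ooooooo++####++ooooooooooooooooooo..ooooooooooo
208   ###########+......ooooooo.++###+oooooooooooooooooo...oooooooo...
209   ######+####+.......oooooooo.+###+oooooooooooooooo...ooooooo.....
210   ####++.+###+.......ooooooooo.+##++oooooooooooooo....ooooooo.....
211   #++.....+##+......oooooooooo
[... 2034 characters left out ...]
.......................++++++..oooooooooooooooooooooooooooooo
241   ................................oooooooooooooooooooooooooooooooo
242   ..............................oooooooooooooooooooooooooooooooooo
243   ............................oooooooooooooooooooooooooooooooooooo
244   .........................ooooooooooooooooooooooooooooooooooooooo
245   .......................ooooooooooooooooooooooooooooooooooooooooo
246   ......................oooooooooooooooooooooooooooooooooooooooooo
247   ....................oooooooooooooooooooooooooooooooooooooooooooo
248   ..................oooooooooooooooooooooooooooooooooooooooooooooo
249   ...........oo.oooooooooooooooooooooooooooooooooooooooooooooooooo
```

```bash
python3 - <<'E'
from h import *
t=cam("top"); c=cam("scene"); h=cv2.cvtColor(t["img"],cv2.COLOR_BGR2HSV)
for r in range(172,200,1): print(r,''.join('#' if h[r,q,1]<80 else ('+' if h[r,q,1]<130 else '.') for q in range(258,308)))
for z in (.04,.05,.06,.07,.08): print(z,"T",w(t,(178,295),z).round(4),"S right",w(c,(231,283.5),z).round(4),"| T left",w(t,(178,270),z).round(4),"S",w(c,(221,303.3),z).round(4))
E
```

```text
172 ..................................................
173 ..................................................
174 ..................................................
175 ..................................................
176 ..................................................
177 ............++.....................##.............
178 ............##.....................##+............
179 ...........###......................##............
180 ...........##......+................###...........
181 ..........###.................+......##+..........
182 ..........##..........................##..........
183 .........##+..........................###.........
184 .........##............................##.........
185 .........##............................##.........
186 .........##............................##.........
187 .........##............................##.........
188 .........##............................##.........
189 .........##............................##.........
190 .........##...........................###.........
191 .........###..........................###.........

[... 359 characters left out ...]
..........##.............
199 ################++++...............##.............
0.04 T [ 0.6231 -0.0241  0.04  ] S right [ 0.5982 -0.0139  0.04  ] | T left [0.6235 0.0306 0.04  ] S [0.5968 0.0423 0.04  ]
0.05 T [ 0.6217 -0.024   0.05  ] S right [ 0.6033 -0.0166  0.05  ] | T left [0.6221 0.0302 0.05  ] S [0.6019 0.0389 0.05  ]
0.06 T [ 0.6202 -0.0238  0.06  ] S right [ 0.6085 -0.0193  0.06  ] | T left [0.6206 0.0297 0.06  ] S [0.6071 0.0356 0.06  ]
0.07 T [ 0.6188 -0.0237  0.07  ] S right [ 0.6136 -0.0221  0.07  ] | T left [0.6192 0.0292 0.07  ] S [0.6122 0.0322 0.07  ]
0.08 T [ 0.6173 -0.0236  0.08  ] S right [ 0.6187 -0.0248  0.08  ] | T left [0.6177 0.0288 0.08  ] S [0.6173 0.0288 0.08  ]
```

Both cameras agree that the tips are at z ≈ 0.078. The tongs are pitched up about 17°, with the pin end still resting on the table, because the open handles pivot between the pads. Opening and lowering the grip about 16 mm will bring the jaws down onto the case, propped by the pin on the table. Then closing makes the handles parallel to the pads and firm.

```bash
python3 -m inch '[[[0,0,0,0],[0,0,0,0],[0,0,0,0]]]' -0.08 20; python3 -m inch '[[[0,0,3,0],[0,0,4,0],[0,0,4,0],[0,0,3,0],[0,0,1.5,0],[0,0,0,0]]]'; cat > tri.py <<'E'
from h import *
t=cam("top"); c=cam("scene"); ht=cv2.cvtColor(t["img"],cv2.COLOR_BGR2HSV); hs=cv2.cvtColor(c["img"],cv2.COLOR_BGR2HSV)
for r in range(170,202,2): print(r,''.join('#' if ht[r,q,1]<80 else ('+' if ht[r,q,1]<130 else '.') for q in range(256,310)))
print("      "+''.join(str(q%10) for q in range(265,315)))
for r in range(205,248): print(r,' ',''.join('#' if hs[r,q,1]<70 else ('+' if hs[r,q,1]<120 else '.') for q in range(265,315)))
E
python3 tri.py
```

```text
time: 26.7
tool_pos: [0.503, 0.0044, 0.0181]
tool_rot: [3.142, -0.0, -3.141]
contact_force: [-0.1, -0.7, -0.9]
opening: 0.0498
time: 27.45
tool_pos: [0.5033, 0.0044, 0.003]
tool_rot: [3.142, 0.001, -3.141]
contact_force: [-0.6, 0.4, 4.9]
opening: 0.0496
170 ......................................................
172 ......................................................
174 ......................................................
176 ......................................................
178 ...........##............................#+...........
180 ..........##........+.....................##..........
182 .........##................................##.........
184 ........##..................................##........
186 ........##..................................##........
188 ........##..................................##........
190 ........##..................................##........
192 .........##+.............+................##+.........
194 ..........###............................##+..........
196 ............##..........................##............
198 ####++++....+#..
[... 1905 characters left out ...]
+...............
236   ...........+####++++++++++++++++++................
237   ...........+########+++++++++++++.................
238   ............+######+++++++++++++..................
239   ............+######++++++++++++...................
240   .............++###+....+++++......................
241   ...............++#+...............................
242   .................+................................
243   ..................................................
244   ..................................................
245   ..................................................
246   ..................................................
247   ..................................................
```

```bash
python3 - <<'E'
from h import *
t=cam("top"); c=cam("scene"); s=observe(); print(s["time"],s["contact_force"])
for z in (.03,.04,.05,.06): print(z,"T",w(t,(178,297.3),z).round(4),"S right bottom",w(c,(241,282),z).round(4),"mid",w(c,(238,281),z).round(4),"| T left",w(t,(178,267.5),z).round(4),"S",w(c,(226,306),z).round(4))
E
```

```text
27.65 [-0.60520983 -0.5345799   5.23708969]
0.03 T [ 0.6245 -0.0293  0.03  ] S right bottom [ 0.6158 -0.0276  0.03  ] mid [ 0.6074 -0.0258  0.03  ] | T left [0.625  0.0366 0.03  ] S [0.6073 0.0443 0.03  ]
0.04 T [ 0.6231 -0.0291  0.04  ] S right bottom [ 0.6207 -0.0302  0.04  ] mid [ 0.6123 -0.0284  0.04  ] | T left [0.6236 0.0361 0.04  ] S [0.6123 0.0409 0.04  ]
0.05 T [ 0.6216 -0.029   0.05  ] S right bottom [ 0.6255 -0.0327  0.05  ] mid [ 0.6173 -0.031   0.05  ] | T left [0.6221 0.0356 0.05  ] S [0.6173 0.0376 0.05  ]
0.06 T [ 0.6202 -0.0288  0.06  ] S right bottom [ 0.6304 -0.0353  0.06  ] mid [ 0.6223 -0.0335  0.06  ] | T left [0.6206 0.0351 0.06  ] S [0.6222 0.0342 0.06  ]
```

The jaws are now centred at about z = 0.052, slightly too high. The 5 N suggests the fingertips are resting on the board edge. If I release, the tongs should rest with the pin on the table and the handles on the board edge, which puts the jaws at z ≈ 0.045, right on the case. I'll let go, shift the fingers back 10 mm so they clear the board, go lower and re-grip.

```bash
python3 -m inch '[[[0,0,-1,0],[0,0,0,0],[5,0,0,0],[5,0,1,0],[0,0,2,0],[0,0,2,0],[0,0,0,0]]]' -0.3; python3 tri.py; python3 seg.py | tail -1
```

```text
time: 28.52
tool_pos: [0.493, 0.0044, -0.0015]
tool_rot: [3.141, -0.0, -3.141]
contact_force: [0.2, 0.6, 0.8]
opening: 0.0597
170 ......................................................
172 ......................................................
174 ......................................................
176 ......................................................
178 ........#+..................................#+........
180 .......##....................................##.......
182 ......##......................................##......
184 .....##........................................##.....
186 .....##........................................##.....
188 .....##........................................##.....
190 .....##........................................##.....
192 ......##.....................................###......
194 .......###..................................###.......
196 .........##................................##+........
198 ..........#+..............................+#+.........
200 .........+#+...............................##.........
      567890123456789012345678
[... 1851 characters left out ...]
237   .........######+...++++++++++++++.................
238   .........+#####++...++++++++++++..................
239   .........+######.....++++++++++...................
240   ..........+#####+......+++++......................
241   ............+###+.................................
242   ..............++..................................
243   ..................................................
244   ..................................................
245   ..................................................
246   ..................................................
247   ..................................................
shift r,c: muffin (0.949, 0, 0) dough (0.963, 0, 0) brownie (0.988, 0, 0)
```

```bash
python3 - <<'E'
from h import *
t=cam("top"); c=cam("scene"); g=cam("wrist")
for z in (.03,.04,.05): print(z,"T",w(t,(178,300.6),z).round(4),"S right bottom",w(c,(241.7,280.3),z).round(4),"| T left",w(t,(178,264.3),z).round(4),"S left bottom",w(c,(226,309.3),z).round(4))
d=place_of("wrist","tongs")[:1]; print(d, w(g,d[0]["at"],0) if d else "")
E
```

```text
0.03 T [ 0.6245 -0.0366  0.03  ] S right bottom [ 0.6155 -0.0321  0.03  ] | T left [0.6251 0.0437 0.03  ] S left bottom [0.6113 0.0514 0.03  ]
0.04 T [ 0.623  -0.0363  0.04  ] S right bottom [ 0.6204 -0.0346  0.04  ] | T left [0.6236 0.0431 0.04  ] S left bottom [0.6162 0.0479 0.04  ]
0.05 T [ 0.6216 -0.0361  0.05  ] S right bottom [ 0.6252 -0.0371  0.05  ] | T left [0.6222 0.0425 0.05  ] S left bottom [0.6211 0.0445 0.05  ]
[{'at': [58.9, 282.9], 'conf': 0.89}] [0.3957999 0.0062633 0.       ]
```

The jaws are about at the rim of the crown, which is marginal. I'll grip lightly, raise a few millimetres so the jaw-heavy tongs drop level onto the board, and check.

```bash
python3 -m inch '[[[0,0,0,0],[0,0,0,0],[0,0,-2,0],[0,0,-2,0],[0,0,0,0]]]' 0.02 20; python3 tri.py | grep -E "^(176|178|180|186|2[23].|24.) "
```

```text
time: 29.5
tool_pos: [0.4931, 0.0045, 0.0029]
tool_rot: [3.142, 0.0, -3.141]
contact_force: [-0.9, 0.2, -0.8]
opening: 0.0451
176 ......................................................
178 ............+#..........................#+............
180 ...........+##......+...................##+...........
186 .........##................................##.........
220   ........++............................+##+........
221   ........+++...........................+##+........
222   ........+#+...........................+##+........
223   .........##+...........................+++........
224   .........+##+..........................++.........
225   ..........+#+...........................+.........
226   ...........++.....................................
227   ...........++.....................................
228   ...........++.....................................
229   ...........+#.....................................
230   ...........+#+....................................
231   ...........+#+....................................
232   ...........+##++++..............................
[... 157 characters left out ...]
................
236   .............+#######+++++++++++++................
237   ..............+######++++++++++++.................
238   ...............+#####+++++++++++..................
239   .................++#+++++++++++...................
240   ...................+...++++++.....................
241   ..................................................
242   ..................................................
243   ..................................................
244   ..................................................
245   ..................................................
246   ..................................................
247   ..................................................
```

```bash
python3 -m inch '[[[0,0,2,0],[0,0,2,0],[0,0,1,0],[0,0,0,0]]]' -0.25; python3 -m inch '[[[0,0,0,0],[0,0,0,0],[0,0,0,0],[0,0,0,0]]]' 0.25 10; python3 tri.py | grep -E "^(176|178|180|186|2[23].|24.) "
```

```text
time: 30.1
tool_pos: [0.493, 0.0045, -0.0024]
tool_rot: [3.141, -0.0, -3.141]
contact_force: [-0.2, -0.2, -0.2]
opening: 0.0573
time: 30.6
tool_pos: [0.4931, 0.0045, -0.0022]
tool_rot: [3.142, 0.0, -3.141]
contact_force: [0.2, -0.4, 0.0]
opening: 0.0364
176 ......................................................
178 ......................................................
180 ......................................................
186 ......................................................
220   ..........##+.....................................
221   ..........+#+.....................................
222   ...........##+....................................
223   ...........+##....................................
224   ............++....................................
225   ..................................................
226   ..................................................
227   ..................................................
228   ..................................................
229   ..............++..................................
230   ..............+#+.................
[... 285 characters left out ...]
................
236   ................+#######++++++++++................
237   .................+######+++++++++.................
238   ...................+####++++++++..................
239   ....................+###+++++++...................
240   ......................+++++++.....................
241   ..................................................
242   ..................................................
243   ..................................................
244   ..................................................
245   ..................................................
246   ..................................................
247   ..................................................
```

The jaws have vanished under the crown in the top view, so they are closing on the case. I'll tighten, then lift slowly.

```bash
python3 -m inch '[[[0,0,0,0],[0,0,0,0],[0,0,0,0]]]' 0.6 20; python3 -m inch '[[[0,0,0,0],[0,0,0,0]]]' 1 40; python3 -m inch '[[[0,0,-2,0],[0,0,-4,0],[0,0,-7,0],[0,0,-10,0],[0,0,-10,0],[0,0,-7,0],[0,0,-3,0],[0,0,0,0]]]'; python3 asc.py | tail -48; python3 -c "
from h import *
t=cam('top')
for n in ('top','scene'):
  c=cam(n)
  for d in boxes_of(n,'muffin')[:3]: print(n,d,w(c,d['at'],.09).round(3))"
```

```text
time: 31.08
tool_pos: [0.493, 0.0045, -0.0022]
tool_rot: [3.142, 0.0, -3.141]
contact_force: [0.6, 0.2, 1.2]
opening: 0.0353
time: 31.32
tool_pos: [0.493, 0.0044, -0.0023]
tool_rot: [3.142, 0.0, -3.141]
contact_force: [0.2, -1.0, 1.5]
opening: 0.0348
time: 32.33
tool_pos: [0.4931, 0.0045, 0.0409]
tool_rot: [3.142, 0.0, -3.141]
contact_force: [0.7, 0.9, -1.5]
opening: 0.0346
      2345678901234567890123456789012345678901234567890123456789012345
203   ###################++oo.....oooooooooooooooooooooooooooooooooooo
204   ################++oooo......oooooooooooooooooooooooooooooooooooo
205   ###############+ooooo......ooooooooooooooooooooooooooooooooooooo
206   ##############+oooo.....oooooooooooooooooooooooooooooooooooooooo
207   #############+oooo......ooooooooooooooooooooooooooo..ooooooooooo
208   #########+++#+ooo.......oooooooooooooooooooooooooo...ooooooo....
209   #######++...+++oo.......ooooooooooooooooooooooooo...ooooooo.....
210   #####++...oo.++o........ooooooooooo..ooooooooooo....ooooooo.....
211   ##++....ooooo+++.........oooooooooo...ooooooooo.....oooooo......
212   +......
[... 2358 characters left out ...]
oooooooooooooooooooooooooooooooooooooooooo
246   .................ooooooooooooooooooooooooooooooooooooooooooooooo
247   ...............ooooooooooooooooooooooooooooooooooooooooooooooooo
248   .............ooooooooooooooooooooooooooooooooooooooooooooooooooo
249   ...........ooooooooooooooooooooooooooooooooooooooooooooooooooooo
top {'at': [296.8, 139.1], 'conf': 0.93} [0.373 0.297 0.09 ]
top {'at': [184.8, 281.2], 'conf': 0.84} [0.602 0.005 0.09 ]
top {'at': [115.2, 281.5], 'conf': 0.8} [0.749 0.004 0.09 ]
scene {'at': [215.8, 292.5], 'conf': 0.83} [0.598 0.011 0.09 ]
scene {'at': [284.1, 326.7], 'conf': 0.77} [ 0.782 -0.01   0.09 ]
scene {'at': [123.3, 345.1], 'conf': 0.66} [0.409 0.28  0.09 ]
```

The muffin has come up with the tongs: its base rose 9 rows (43 mm) and its outline is unchanged and upright. I'll carry it gently to the plate.

```bash
python3 -m inch '[[[0,0,-4,0],[0,0,-8,0],[0,-4,-11,0],[0,-10,-8,0],[-1,-18,-4,0],[-1,-25,0,0],[-1,-30,0,0],[-1,-32,0,0],[-1,-32,0,0],[-1,-32,0,0]]]' && python3 -m inch '[[[-1,-29,0,0],[-1,-23,0,0],[0,-16,0,0],[0,-10,0,0],[0,-5,0,0],[0,-2,0,0],[0,0,0,0],[0,0,0,0]]]'
python3 - <<'E'
from h import *
for n in ("top","scene"):
  c=cam(n)
  for z,k in ((.13,"muffin"),(.009,"plate")):
    for d in boxes_of(n,k)[:3]: print(n,k,d,w(c,d["at"],z).round(3))
  hs=cv2.cvtColor(c["img"],cv2.COLOR_BGR2HSV)
  r0,r1,q0,q1=((160,206,375,440) if n=="top" else (240,310,150,235))
  for r in range(r0,r1): print(r,''.join('o' if hs[r,q,1]>110 else ('#' if hs[r,q,2]<90 else '.') for q in range(q0,q1)))
E
```

```text
time: 33.88
tool_pos: [0.4986, -0.1809, 0.0757]
tool_rot: [-3.142, -0.0, 3.141]
contact_force: [0.1, 0.2, -1.2]
opening: 0.0349
time: 34.88
tool_pos: [0.5011, -0.263, 0.0757]
tool_rot: [3.141, -0.0, -3.141]
contact_force: [0.3, 0.8, -1.0]
opening: 0.035
top muffin {'at': [297.8, 138.6], 'conf': 0.91} [0.377 0.284 0.13 ]
top muffin {'at': [114.5, 280.0], 'conf': 0.84} [0.739 0.006 0.13 ]
top muffin {'at': [106.7, 227.6], 'conf': 0.73} [0.756 0.112 0.13 ]
top plate {'at': [186.6, 392.5], 'conf': 0.64} [ 0.607 -0.244  0.009]
160 .................................................................
161 .................................................................
162 .................................................................
163 ........................................oooooooooo...............
164 ......................................oooooooooooooo.............
165 ....................................oooooooooooooooooo....#......
166 ...................................oooooooooooooooooooo..........
167 ..................................oooooooooooooooooooooo.........
168 ........
[... 8537 characters left out ...]
......................................................................
303 .....................................................................................
304 .....................................................................................
305 .....................................................................................
306 .....................................................................................
307 .....................................................................................
308 .....................................................................................
309 .....................................................................................
```

```bash
python3 - <<'E'
from h import *
t=cam("top"); c=cam("scene")
for z in (.135,.145,.155): print(z,w(t,(177,420),z).round(4),w(c,(260.3,179.3),z).round(4))
# plate outline fit in initial pictures
for n,cc in (("top",t),("scene",c)):
    h=cv2.cvtColor(cv2.imread(f"pics/{n}0.png"),cv2.COLOR_BGR2HSV); m=((h[...,1]<40)&(h[...,2]>150)).astype(np.uint8)
    r,q=(184,403) if n=="top" else (288,191)
    for d in place_of(n,"plate")[:1]: print(n,d,w(cc,d["at"],0).round(4))
print("top plate centre by eye",w(t,(185,403.5),.014).round(4),"scene",w(c,(287.5,190.5),.014).round(4))
s=observe(); print(s["time"],s["tool_pos"],s["qvel"].round(3))
E
python3 seg.py | tail -1
```

```text
0.135 [ 0.6097 -0.2674  0.135 ] [ 0.6043 -0.2628  0.135 ]
0.145 [ 0.6083 -0.2643  0.145 ] [ 0.6099 -0.2628  0.145 ]
0.155 [ 0.6068 -0.2613  0.155 ] [ 0.6156 -0.2628  0.155 ]
top {'at': [183.7, 398.6], 'conf': 0.6} [ 0.6143 -0.26    0.    ]
scene {'at': [287.0, 192.5], 'conf': 0.92} [ 0.6077 -0.2611  0.    ]
top plate centre by eye [ 0.6095 -0.2673  0.014 ] scene [ 0.6134 -0.2656  0.014 ]
35.375 [ 0.50105024 -0.26353854  0.07567412] [-0.001  0.    -0.    -0.001 -0.001  0.   ]
shift r,c: muffin (0.263, -5, 10) dough (0.992, 0, 0) brownie (0.987, 0, 0)
```

The crown is at (0.609, -0.263, 0.146) and the plate's centre at about (0.611, -0.264). The muffin's base is about 80 mm above the plate, nothing is moving, and the other pastries have not shifted. I'll hand in.

```bash
python3 -c "
from cell import *
print(hand_in()); s=observe(); print(s['time'],s['opening'],s['contact_force'])"
```

```text
the job is handed in; nothing more can be done
None
the job is handed in; nothing more can be done
```

The muffin was held in the tongs over the middle of the empty plate when I handed the job in, at about 35.6 s of the 43 s allowed. The gripper itself never touched any food.

**Last checks:**
- **Position:** both cameras put the crown at about (0.609, -0.263, 0.146) and the plate's centre at about (0.611, -0.264). The muffin's base is about 80 mm above the plate.
- **Stillness and grip:** joint speeds were about zero, and the fingers held steady at 35 mm with 40 N of grip.
- **Upright:** I judged this from the muffin's outline in the camera data; I did not measure its tilt. By then I had used all 12 picture views, so the last checks were numeric only.
- **Other things:** the doughnut and brownie had not moved in the picture comparison. I did not check the jars, bowl, spoon or blue look-alikes after moving, and did not compare the plate's place before and after.

**What went wrong on the way:**
- **Fingertips:** they turned out to sit about 15–20 mm above the stated end of the fingers, so the first three attempts to grip the tongs failed.
- **Tongs drooped:** in the light grip they swung about 45° jaws-down. I pressed them level on the bare table in front of the board and re-gripped.
- **Crown squeezed:** the tongs then pitched up about 17°, and the first close pressed on the muffin's crown instead of the case. The picture comparison showed no shift of the muffin or its neighbours.
- **Final grip:** I opened, let the tongs rest on the table and the board's edge, and closed on the paper case. The tongs were therefore set down twice before the muffin was lifted, but not after.

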